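# Load the check standard and click the turbidity meter's lid shut

### The arm

A 7-joint arm with a two-finger parallel gripper is mounted at the origin on a cart in front of the work surface, level with it; the furniture and walls round the work are solid. World frame = base frame: x ahead of the robot, y to its left, z up, the work surface at z = 0. Lengths are in m, angles in rad, forces in N, time in s.
With the tool pointing down it reaches from about 0.4 to 0.9 m from the base axis. Payload 5.5 kg.
Tool frame: the origin (TCP) lies on the mounting face of the last link; the fingertips stand 178 mm ahead of it and the grasp point (between the pads) lies 159 mm ahead of it; z points along the fingers, x is the direction in which the jaws open and shut, and the axes are right-handed (so a half turn about z gives the same grasp; the last joint's range is limited). The gripper opens to 92 mm and grips with 3 to 60 N. Pads are 19 mm wide; open, the fingers measure 130 mm over their backs; the gripper's body (75 mm by 190 mm) begins 47 mm behind the grasp point.
Start: joints at [1.583, 0.501, -0.427, 1.55, 0.221, 1.138, -0.21], TCP at [0.161, -0.63, 0.405] pointing down, gripper open.
Joint ranges: [-2.88, 2.88], [-0.31, 2.03], [-1.54, 1.56], [0.2, 2.42], [-1.41, 4.55], [0.19, 2.02], [-2.57, 2.57]. Speed limits (rad/s): [2.57, 2.57, 3.14, 3.14, 3.14, 3.14, 3.14].

### API

Orientations are given as a unit quaternion [x, y, z, w].
In Python, from cell import bot, eyes, ticket gives the robot as it stands.
- The arm moves only by the shell command python3 -m crank 'ROWS' [FORCE]. ROWS is JSON, a list of rows, each an object of numbers: "hand": the closure, from -1 (fully open) to 1 (shut); "tx", "ty", "tz": the shift along the tool's x, y, z in cm; "turn": the turn about the tool's z in rad. A call has 1 to 10 rows; each row shifts and turns the pose as measured when the row begins, along the tool's axes as they then stand; what a row does not reach is not made up. A row lasts 1/8 s, in which the tool goes at most 62.5 mm and 10.7 degrees, less where a joint would pass 70% of its speed; a pose out of reach is approached as far as the arm can. A call with a gripper value outside its range is refused whole. The fingers move at their own pace and stop on an object; FORCE is the grip in N (left out, the last holds). Time passes only in rows, so rows that do not move let the fingers close. It gives the time, the measured TCP pose, the force and the opening at its end, in the units of the state.
- bot.state(): the state, without advancing time (a new reading comes with each control period).
- eyes.capture(name): name is "side" or "top"; returns the picture (420x560x3 uint8, blue, green, red); there is no depth.
- eyes.camera_info(name): a dict with "K" (3x3 intrinsics, pixels), "view" (4x4, takes a point from world to camera coordinates). Camera axes: x right, y down, z forward; pixel columns grow to the right and rows downward; lengths in m; the calibration is good to about 2 mm. A picture is of the moment at which its call begins. camera_info takes no time and is no camera call.
- ticket.finish_job(): hands the job in, once; it reports no verdict.
Trained networks look in the newest picture that a camera, given by its name, has taken for a name from the list of things; names that differ only in an ending like _2 or _b are one class to them, and where a whole thing is asked for, a point or a joint stands for the part that bears it (a point fixed in the world has none). Each returns a list of dicts, best first, with "score" (0 to 1); they miss things now and then, are a little off and sometimes report something else, mostly with a low value. They report only what shows in the picture. A call takes as long as a camera call. They do not tell look-alikes from the thing itself.
- eyes.boxes_of(camera, thing): "extent" ([centre column, centre row, width, height] in pixels, round what is visible of it).
The state is a dict: "time": time; "q": joint angles; "joint_velocities": joint speeds; "joint_torque": joint torques, N m; "tcp_pos": TCP position; "eef_rot": TCP orientation; "contact_force": force on the tool from outside, world axes, zero at the start; "ft_torque": the same for the moment, N m; "width": finger opening in m.
Only numpy, scipy, OpenCV 4.12 (cv2) and the standard library are available. Lean on these libraries where they do the work, as an engineer would, in place of code of your own. Each camera call takes 0.05 s, during which the arm holds its last target. There are 200 camera calls.

### The job

Run the daily check on the turbidity meter: set the small capped vial upright and fully down in the meter's sample well, then swing the lid over it and press the lid's front edge down until the catch clicks and the lid stays shut by itself. Feel for the click and stop there: press gently, never harder than 25 N, and leave the dropper bottle and the petri dish where they are.

Things in the scene. Friction and masses are not known exactly. Their poses are not given: they have to be found in the camera images.
- vial_mid (a point): Centre (half-way up) of the sealed check standard: a loose, milky white round vial, 25 mm in diameter, with a black ribbed screw cap 27 mm in diameter; 62 mm tall in all, the cap being the top 14 mm; 30 to 55 g. It stands upright on the bench, this point 31 mm up. z is its axis, pointing to the cap.
- meter: The turbidity meter, fixed to the bench: white housing 220 mm long (x), 150 mm wide (y), with a flat grey deck 64 mm above the bench. Origin on the bench below its middle; x points from its front (sloped console with display and keys, facing the robot) to its rear (lid hinge), y to its left, z up.
- well_mouth (a point): Centre of the sample well's mouth, in the meter's deck; axes as the meter's. A round hole 27 mm in diameter, 40 mm deep, flat floor, 2 mm lead-in. The seated vial stands 22 mm proud of the deck, vial_mid 9 mm below this point. The deck is flat for 45 mm to either side (y), then 7 mm lower.
- lid_hinge (a point): Middle of the lid's hinge line at the rear of the meter, 58 mm behind the well and 3 mm below the deck; axes as the meter's, the hinge line lies along y.
- lid (a joint): Lid angle, rad: about 0 shut, 1.6 to 1.85 at the start (standing open, leaning back a little), limit 1.95. It falls as the lid swings forward and down over the well. The stiff hinge (0.06 N m) keeps the lid where it is left, but below 0.13 two sprung pins (1.5 to 2.5 N) push it up: a lid that has not clicked springs back to about 0.13; clicked, it rests between -0.045 and 0.045.
- lid_edge (a point): Where to press: top of the lid's low front flange, mid-width, 102 mm from the hinge line and 12 mm above it when shut (x then to the rear, y left, z up; the point moves with the lid). The dark grey lid, 104 mm wide, is a hollow hood from the hinge to 83 mm, flat on top 35 mm above the hinge line, then this flange, to 113 mm. Push the lid with no more than 25 N.
- catch_pocket (a point): Pocket in the housing under the lid's front edge, with the catch (axes as the meter's). The lid's tongue snaps past a spring roller: 7 to 12 N at the edge, a drop as it clicks, then 2 mm on a rubber stop (gives 1 mm). The catch, screwed on through slots, sits up to 4.5 mm above or below nominal (not reported): the edge clicks anywhere from 2.5 mm below to 6.5 mm above its place at lid angle 0.
- dropper: Bystander: small white dropper bottle with a blue cap, 34 mm in diameter, 78 mm tall, standing loose on the bench; origin at the centre of its underside.
- dish: Bystander: closed petri dish, 61 mm in diameter, 12 mm tall, loose on the bench; origin at the centre of its underside.
There are look-alikes about, which are no part of the job. Leave any pink or yellow look-alike of the part that bears vial_mid alone.

How it is judged:
On the way, in this order (a step that is already met when the one before it is completed fails the run):
1. the vial stands fully down in the well and is let go, the lid still open (horizontal distance between vial_mid and well_mouth below 0.004 m and z of vial_mid in the frame of well_mouth below -0.0065 m and contact force between the fingers and vial below 0.1 N and value of joint lid above 0.3 rad), for 0.2 s.
2. the lid has clicked: it is shut and stays shut with the robot off it (value of joint lid below 0.055 rad and contact force between each of the fingers, the arm and lid below 0.1 N), for 0.2 s.
At the end, for the whole second after the job is handed in: The vial stands upright in the well (within 4 mm of its axis, cap up, within 2.5 mm of its floor) and the lid, with nothing touching it, stays shut on its catch: lid angle below 0.055 rad and at rest (value of joint lid below 0.055 rad and velocity of joint lid below 0.02 rad/s and horizontal distance between vial_mid and well_mouth below 0.004 m and z of vial_mid in the frame of well_mouth below -0.0065 m and angle between vial_mid's own z axis and vertical below 0.15 rad).
It fails at once if the robot pushes on the lid with more than 25 N (contact force between any of the arm, the fingers and lid above 25 N).
It fails at once if the vial is forced against the meter with more than 25 N (contact force between vial and meter above 25 N).
It fails at once if the dropper bottle is moved by more than 20 mm (distance of dropper from where it was at the start of the episode above 0.02 m).
It fails at once if the petri dish is moved by more than 20 mm (distance of dish from where it was at the start of the episode above 0.02 m).
It also fails if it takes over 69 s, if anything falls off the work surface, if the arm or the gripper's body presses on something with over 40 N, if the wrist force passes 120 N, or if a joint passes its speed limit or range.

## Working session

There is one attempt and no reset: what is moved stays moved. The work goes in short steps, Python scripts to look and compute and a shell command to move; the robot and the scene stay as the last step left them, time stands still between calls to the robot, and variables do not carry over. Pictures are saved under pics/ and viewed, about 8 in all and at most 12, crops included, and the job is handed in when it is done.

```bash
ls; mkdir -p pics
cat > h.py <<'E'
import numpy as np,cv2
from cell import bot,eyes,ticket
def P(n):
    i=eyes.camera_info(n);return np.array(i["K"]),np.array(i["view"])
def proj(n,p):
    K,V=P(n);c=V[:3,:3]@np.array(p)+V[:3,3];u=K@c;return u[:2]/u[2]
def ray(n,uv):
    K,V=P(n);R=V[:3,:3];d=R.T@np.linalg.solve(K,[uv[0],uv[1],1]);return -R.T@V[:3,3],d
def atz(n,uv,z):
    o,d=ray(n,uv);return o+d*(z-o[2])/d[2]
def tri(a,b):
    A=np.zeros((3,3));B=np.zeros(3)
    for n,uv in((("side"),a),(("top"),b)):
        o,d=ray(n,uv);d/=np.linalg.norm(d);M=np.eye(3)-np.outer(d,d);A+=M;B+=M@o
    return np.linalg.solve(A,B)
E
python3 - <<'E'
from h import *
np.set_printoptions(precision=3,suppress=True)
print(bot.state())
ims=[]
for n in("side","top"):
    im=eyes.capture(n);cv2.imwrite(f"pics/{n}0.png",im)
    K,V=P(n);print(n,K.tolist(),-V[:3,:3].T@V[:3,3],V[2,:3])
    for t in("vial_mid","meter","lid","dropper","dish"):
        for r in eyes.boxes_of(n,t): print(n,t,np.round(r["score"],2),np.round(r["extent"],1))
E
```

```text
pics
{'time': 0.0, 'q': array([ 1.583,  0.502, -0.427,  1.551,  0.221,  1.138, -0.21 ]), 'joint_velocities': array([-0.002,  0.   , -0.001, -0.001, -0.001, -0.001,  0.   ]), 'joint_torque': array([  0.   , -56.66 ,  -5.816, -27.911,  -0.069,   0.031,   0.   ]), 'tcp_pos': array([ 0.161, -0.629,  0.404]), 'eef_rot': array([ 0.79 , -0.613, -0.001, -0.001]), 'contact_force': array([ 0.106, -0.008, -0.292]), 'ft_torque': array([ 0.022,  0.033, -0.015]), 'width': 0.09196114679220894}
side [[380.8312092136041, 0.0, 283.04026222236905], [0.0, 380.8312092136041, 208.4608666238555], [0.0, 0.0, 1.0]] [ 0.479 -0.912  0.503] [ 0.045  0.899 -0.435]
side vial_mid 0.95 [251.2 310.7  13.9  32.2]
side vial_mid 0.86 [284.6 277.3  14.1  28.6]
side vial_mid 0.8 [269.7 260.7  12.6  25.2]
side vial_mid 0.65 [251.  278.1  12.2  27.9]
side meter 0.65 [276.5 206.7 106.   74.8]
side lid 0.73 [317.  194.7  22.7  56. ]
side dropper 0.6 [351.9 286.4  18.9  36.4]
side dish 0.49 [236.3 181.9  14.8  10.4]
top [[414.710174469747, 0.0, 280.4271705541318], [0.0, 414.710174469747, 205.66088973726912], [0.0, 0.0, 1.0]] [ 0.437 -0.014  1.151] [ 0.077  0.01  -0.997]
top vial_mid 0.69 [383.2 238.   11.2   8.6]
top vial_mid 0.57 [413.8 238.2  15.5   6.9]
top vial_mid 0.49 [377.  209.5  10.7   9. ]
top vial_mid 0.47 [352.  222.   11.3  14.4]
top meter 0.72 [279.5 211.9  67.6 105.5]
top lid 0.56 [289.8 172.1  51.3  34.6]
top dropper 0.63 [391.6 167.2  16.1  17.3]
top dropper 0.4 [279.9 210.2  62.5 114.5]
top dish 0.56 [151.2 260.   23.3  21.2]
```

```bash
python3 -m crank --help 2>&1 | head -5
```

```text
invalid input: not JSON, or not a number
```

Run:
```python
from h import *
s=cv2.imread("pics/side0.png");t=cv2.imread("pics/top0.png")
cv2.imwrite("pics/a.png",cv2.resize(s[130:345,200:400],None,fx=2.7,fy=2.7,interpolation=2))
cv2.imwrite("pics/b.png",cv2.resize(t[125:290,130:440],None,fx=2.5,fy=2.5,interpolation=2))
```

```text
(no output)
```

View pics/a.png

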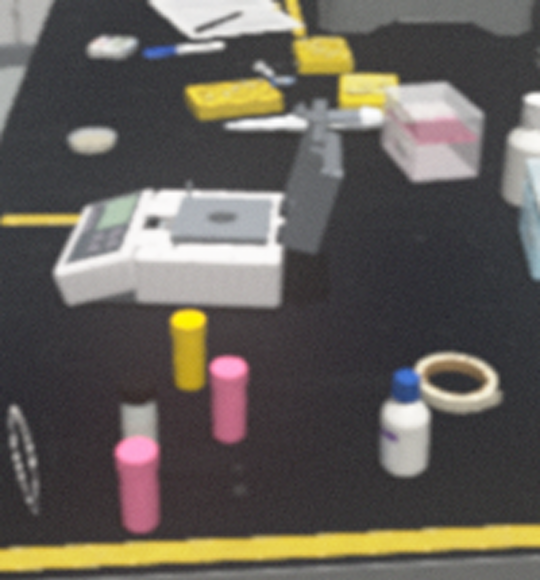

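View pics/b.png

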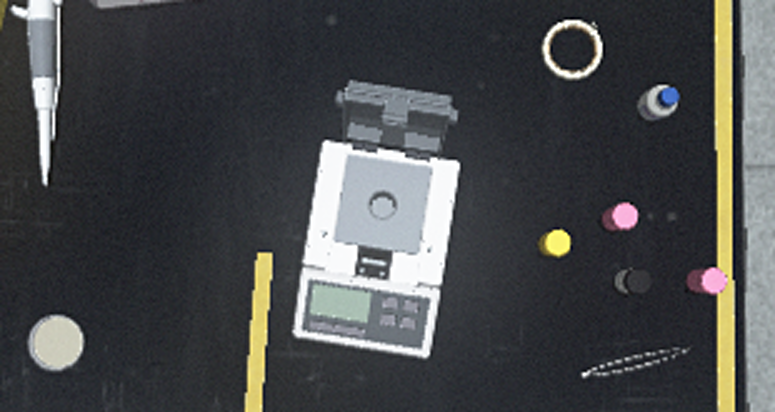

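Run:
```python
from h import *
np.set_printoptions(precision=4,suppress=True)
s=cv2.imread("pics/side0.png");t=cv2.imread("pics/top0.png")
a=cv2.resize(s[255:335,225:305],None,fx=5,fy=5,interpolation=2);b=cv2.resize(t[195:255,340:430],None,fx=4.4,fy=4.4,interpolation=2)
b=cv2.copyMakeBorder(b,0,400-b.shape[0],0,0,0);cv2.imwrite("pics/c.png",np.hstack([a,b]))
cv2.imwrite("pics/d.png",np.hstack([cv2.resize(t[150:275,240:325],(408,600),interpolation=2),cv2.resize(s[180:255,215:310],(390,600*390//600),interpolation=2,).repeat(1,0) if 0 else cv2.copyMakeBorder(cv2.resize(s[180:255,215:310],None,fx=4,fy=4,interpolation=2),0,300,0,0,0)]))
print("well",tri((282.2,210.4),(282.8,207)), atz("top",(282.8,207),.064),atz("side",(282.2,210.4),.064))
print("vial cap", atz("top",(385.2,237.4),.062), [ (k,atz("top",uv,.06)) for k,uv in dict(pink1=(380,211),yel=(353,222),pink2=(416,237),drop=(397,164)).items()])
p=atz("top",(385.2,237.4),.062);print(proj("side",p),proj("side",p*[1,1,0]))
# housing: white segmentation in top
hsv=cv2.cvtColor(t,cv2.COLOR_BGR2HSV);m=((hsv[...,2]>185)&(hsv[...,1]<50)).astype(np.uint8)
m=cv2.morphologyEx(m,cv2.MORPH_CLOSE,np.ones((3,3)));n,l,st,c=cv2.connectedComponentsWithStats(m)
i=[k for k in range(1,n) if st[k,4]>800];print(st[i])
for k in i:
  if abs(c[k][0]-280)<30:
    q=cv2.findContours((l==k).astype(np.uint8),0,1)[0];h=cv2.convexHull(np.vstack(q));print(h[:,0].tolist());print(cv2.minAreaRect(h))
```

```text
well [ 0.5202 -0.0093  0.0609] [ 0.5179 -0.0093  0.064 ] [ 0.522  -0.0154  0.064 ]
vial cap [ 0.4418 -0.2779  0.062 ] [('pink1', array([ 0.5109, -0.2652,  0.06  ])), ('yel', array([ 0.481 , -0.1942,  0.06  ])), ('pink2', array([ 0.4439, -0.3588,  0.06  ])), ('drop', array([ 0.6364, -0.3108,  0.06  ]))]
[249.2734 270.3445] [250.8075 295.2294]
[[ 196   28   48   54 1406]
 [ 254   55   50   37 1238]
 [ 159   86   49   37 1376]
 [ 247  181   67   87 3497]
 [ 215  341  126   79 6043]]
[[264, 55], [295, 61], [300, 62], [303, 63], [303, 67], [299, 87], [298, 91], [294, 91], [275, 90], [257, 84], [255, 83], [254, 82], [254, 79], [257, 65], [259, 56], [260, 55]]
((278.2692565917969, 74.15384674072266), (45.6950569152832, 32.359161376953125), 11.309932708740234)
[[261, 181], [269, 182], [288, 185], [312, 189], [313, 190], [313, 192], [312, 199], [308, 225], [305, 244], [302, 262], [301, 266], [300, 267], [299, 267], [286, 265], [255, 260], [249, 259], [247, 257], [249, 242], [250, 235], [255, 204], [258, 186], [259, 182], [260, 181]]
((280.0202941894531, 223.87425231933594), (55.73134994506836, 79.2977523803711), 9.162347793579102)
[[335, 345], [340, 358], [335, 401], [247, 419], [218, 419], [215, 397], [215, 353], [219, 341]]
((277.5, 380.0), (125.0, 78.0), 0.0)
```

View pics/c.png

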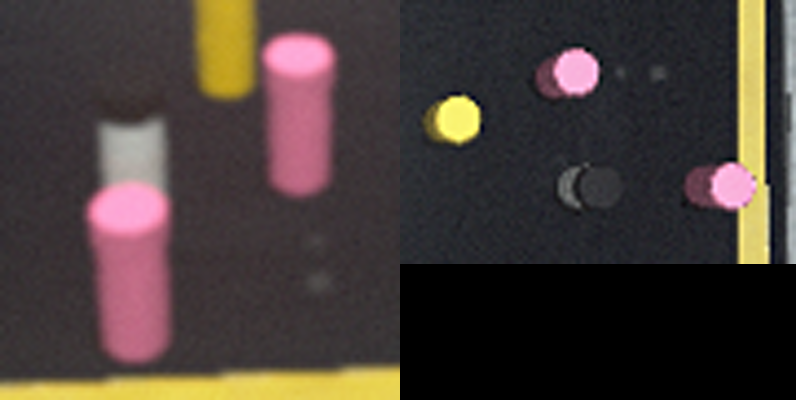

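View pics/d.png

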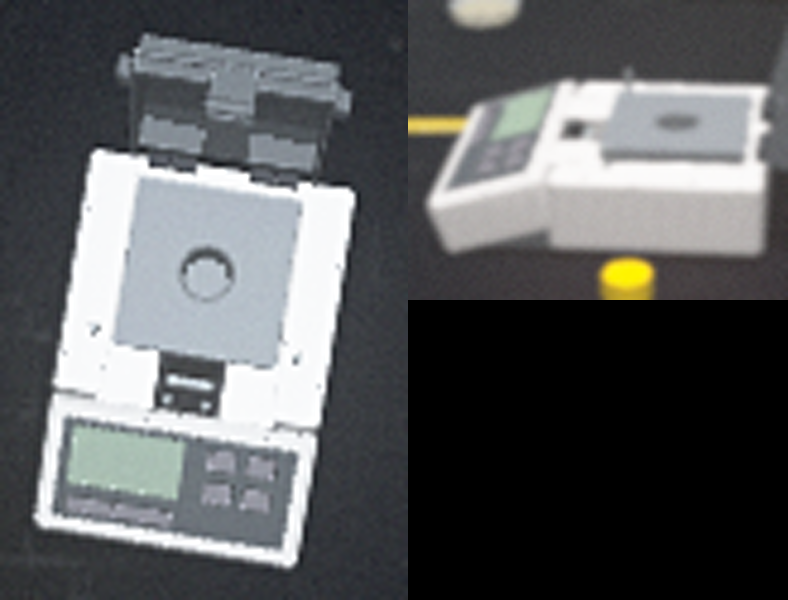

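The target is the white vial with the dark cap, at side (251,283) and top (385,237). The look-alikes, to be left alone, are:
- pink at side (251,311) and (285,277)
- yellow at side (270,261)

The crop confirms the milky body and black cap. The well shows at top (283,207), with the lid open behind it.

```bash
cat >> h.py <<'E'
from scipy.spatial.transform import Rotation as Ro
np.set_printoptions(precision=4,suppress=True)
def go(target,yaw=None):
    s=bot.state();R=Ro.from_quat(s["eef_rot"]).as_matrix();d=R.T@(np.array(target)-s["tcp_pos"])
    a=np.arctan2(R[1,0],R[0,0]);print("tool cm",d*100,"tilt",R[:,2],"yaw",a)
    if yaw is not None: print("turn",(-(yaw-a)+np.pi/2)%np.pi-np.pi/2)
E
python3 - <<'E'
from h import *
c=[atz("top",(240+x/4.8,150+y/4.8),.064)[:2] for x,y in((139,177),(302,202),(275,367),(114,343))]
print(np.array(c)); ctr=np.mean(c,0);e=[c[0]-c[3],c[1]-c[2],c[0]-c[1],c[3]-c[2]]
print(ctr,[ (np.linalg.norm(v),np.degrees(np.arctan2(v[1],v[0]))) for v in e])
h=[[247,257],[259,182],[312,189],[300,267]]
print([np.degrees(np.arctan2(v[1],v[0])) for v in (atz("top",(313,191),.057)-atz("top",(303,257),.057),atz("top",(258.5,184),.057)-atz("top",(250,236),.057),atz("top",(261,181),.057)-atz("top",(312,189),.057))])
v=atz("top",(385.5,237.5),.062);w=atz("top",(283.1,206.9),.064);print(v,w,w-v)
go([v[0],v[1],.22],np.radians(-99))
E
```

```text
[[ 0.5707  0.0279]
 [ 0.558  -0.0618]
 [ 0.4673 -0.0479]
 [ 0.4792  0.0401]]
[ 0.5188 -0.0104] [(np.float64(0.09226953594731306), np.float64(-7.624584239216087)), (np.float64(0.09174433607041657), np.float64(-8.706111128025997)), (np.float64(0.09060773346556623), np.float64(81.93636578784432)), (np.float64(0.0888735224798203), np.float64(82.2769303721513))]
[np.float64(-8.134821910965611), np.float64(-8.227909313745535), np.float64(81.72692543424192)]
[ 0.4416 -0.2787  0.062 ] [ 0.5182 -0.0101  0.064 ] [0.0766 0.2686 0.002 ]
tool cm [-27.0449 -35.8576  18.4723] tilt [ 0.     -0.0001 -1.    ] yaw -1.3199043288065018
turn 0.40797163066788444
```

```bash
python3 -m crank '[{"tx":-3.4,"ty":-4.5,"hand":-0.1},{"tx":-3.4,"ty":-4.5,"hand":-0.1},{"tx":-3.4,"ty":-4.5,"hand":-0.1},{"tx":-3.4,"ty":-4.5,"hand":-0.1},{"tx":-3.4,"ty":-4.5,"hand":-0.1},{"tx":-3.4,"ty":-4.5,"hand":-0.1},{"turn":0.13,"hand":-0.1},{"turn":0.13,"hand":-0.1},{"turn":0.13,"hand":-0.1}]' 20; python3 -c "
from h import *
go([.4416,-.2787,.221],np.radians(-98.2))"
```

```text
tool cm [-27.0413 -35.8612  18.3723] tilt [ 0.     -0.0001 -1.    ] yaw -1.3199043288065018
turn 0.3940089966519298validation failed for argument at $[0]...
```

```bash
python3 -m crank '[{"tx":-3.4,"ty":-4.5,"tz":0,"turn":0,"hand":-0.1},{"tx":-3.4,"ty":-4.5,"tz":0,"turn":0,"hand":-0.1},{"tx":-3.4,"ty":-4.5,"tz":0,"turn":0,"hand":-0.1},{"tx":-3.4,"ty":-4.5,"tz":0,"turn":0,"hand":-0.1},{"tx":-3.4,"ty":-4.5,"tz":0,"turn":0,"hand":-0.1},{"tx":-3.4,"ty":-4.5,"tz":0,"turn":0,"hand":-0.1},{"tx":0,"ty":0,"tz":0,"turn":0.13,"hand":-0.1},{"tx":0,"ty":0,"tz":0,"turn":0.13,"hand":-0.1},{"tx":0,"ty":0,"tz":0,"turn":0.13,"hand":-0.1}]' 20; python3 -c "
from h import *
go([.4416,-.2787,.221],np.radians(-98.2))"
```

```text
time: 1.72
tcp_pos: [0.3795, -0.3568, 0.4059]
eef_rot: [-0.652, 0.758, -0.003, -0.0]
contact_force: [0.4, -0.2, 0.2]
width: 0.0504
tool cm [-8.7357 -4.8922 18.472 ] tilt [ 0.0036 -0.0052 -1.    ] yaw -1.720990244842973
turn -0.007076919384541469
```

```bash
python3 -m crank '[{"tx":-4.4,"ty":-2.4,"tz":3,"turn":0,"hand":-0.1},{"tx":-4.4,"ty":-2.4,"tz":3,"turn":0,"hand":-0.1},{"tx":0,"ty":0,"tz":4,"turn":0,"hand":-0.1},{"tx":0,"ty":0,"tz":0,"turn":0,"hand":-0.1}]'
python3 - <<'E'
from h import *
go([.4416,-.2787,.221],np.radians(-98.2))
s=bot.state();R=Ro.from_quat(s["eef_rot"]).as_matrix();print(s["tcp_pos"],R[:,2])
im=eyes.capture("side");t=eyes.capture("top")
g=s["tcp_pos"]+R@[0,0,.178]
print("tip proj",proj("side",g),proj("top",g))
cv2.imwrite("pics/e.png",np.hstack([cv2.resize(im[180:330,180:320],None,fx=2.8,fy=2.8,interpolation=2),cv2.resize(t[165:315,330:470],None,fx=2.8,fy=2.8,interpolation=2)]))
E
```

```text
time: 2.22
tcp_pos: [0.4432, -0.2769, 0.3055]
eef_rot: [-0.651, 0.759, -0.006, -0.0]
contact_force: [-0.2, -0.0, -1.2]
width: 0.0505
tool cm [0.129  0.2028 8.4449] tilt [ 0.0077 -0.0095 -0.9999] yaw -1.7250817061533714
turn -0.011168380694939861
[ 0.4432 -0.2769  0.3055] [ 0.0077 -0.0095 -0.9999]
tip proj [248.9394 242.2175] [391.967  236.2618]
```

View pics/e.png

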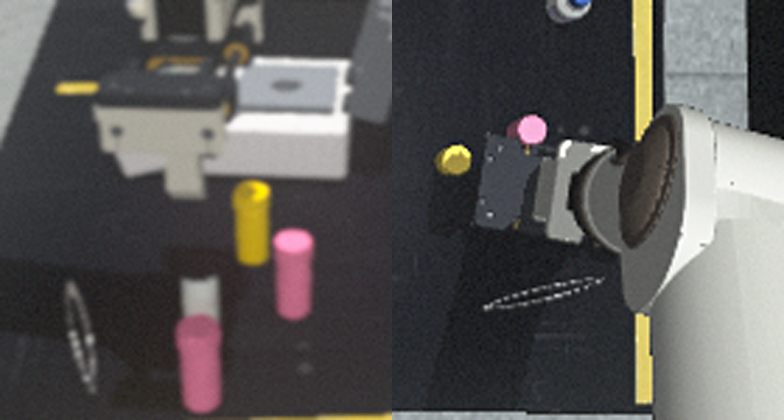

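```bash
cat >> h.py <<'E'
def gp(target,yaw=None,off=.159):
    s=bot.state();R=Ro.from_quat(s["eef_rot"]).as_matrix();g=s["tcp_pos"]+R[:,2]*off
    print("t",round(float(s["time"]),2),"grasp",g,"F",s["contact_force"],"w",s["width"]);go(np.array(target)-R[:,2]*off,yaw)
E
python3 - <<'E'
from h import *
s=bot.state();R=Ro.from_quat(s["eef_rot"]).as_matrix()
for f in(.025,.044):print(proj("side",s["tcp_pos"]+R@[f,0,.178]), proj("side",s["tcp_pos"]+R@[f,-.0095,.178]),proj("side",s["tcp_pos"]+R@[f,.0095,.178]))
print("vial top/bot",proj("side",[.4416,-.2787,.062]),proj("side",[.4416,-.2787,.048]),proj("side",[.4416,-.2787,.0]))
gp([.4416,-.2787,.061],np.radians(-98.2))
im=eyes.capture("side")
cv2.imwrite("pics/f.png",cv2.resize(im[225:300,220:280],None,fx=8,fy=8,interpolation=2))
E
```

```text
[247.888  247.8763] [252.9434 248.0201] [242.8464 247.7329]
[245.9809 253.3095] [251.1592 253.4645] [240.8169 253.155 ]
vial top/bot [249.1603 270.5831] [249.5173 276.3589] [250.6996 295.483 ]
t 2.33 grasp [ 0.447  -0.2799  0.1497] F [-0.0815 -1.3267  0.2866] w 0.050171672102464246
tool cm [-0.1278  0.687   8.8575] tilt [ 0.0135 -0.0128 -0.9998] yaw -1.7258632050562248
turn -0.011949879597793256
```

View pics/f.png

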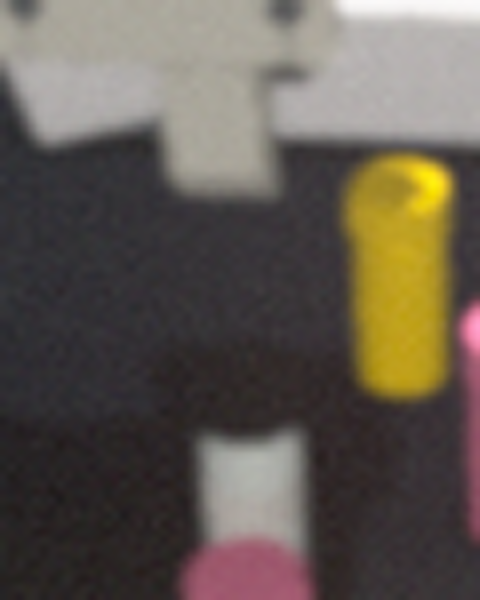

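```bash
python3 -m crank '[{"tx":-0.15,"ty":0.5,"tz":2.5,"turn":0,"hand":-0.1},{"tx":0,"ty":0,"tz":1.5,"turn":0,"hand":-0.1},{"tx":0,"ty":0,"tz":0,"turn":0,"hand":-0.1},{"tx":0,"ty":0,"tz":0,"turn":0,"hand":-0.1}]'
python3 - <<'E'
from h import *
for i in range(2):
    gp([.4435,-.2787,.061],np.radians(-98.2)); eyes.camera_info("top")
print(bot.state()["joint_velocities"])
E
```

```text
time: 2.88
tcp_pos: [0.4426, -0.2807, 0.2745]
eef_rot: [-0.648, 0.762, -0.016, 0.002]
contact_force: [0.0, 0.7, -0.6]
width: 0.0504
t 2.88 grasp [ 0.4463 -0.2842  0.1156] F [ 0.0445  0.7182 -0.5934] w 0.05037107705421562
tool cm [-0.5967  0.5073  5.4361] tilt [ 0.0231 -0.0219 -0.9995] yaw -1.7318702454744495
turn -0.017956920016017897
t 2.88 grasp [ 0.4463 -0.2842  0.1156] F [ 0.0445  0.7182 -0.5934] w 0.05037107705421562
tool cm [-0.5967  0.5073  5.4361] tilt [ 0.0231 -0.0219 -0.9995] yaw -1.7318702454744495
turn -0.017956920016017897
[ 0.0035 -0.0055 -0.0003 -0.0054 -0.0007 -0.0004  0.0001]
```

```bash
for i in 1 2 3; do python3 -m crank '[{"tx":0,"ty":0,"tz":0,"turn":0,"hand":-0.1}]' >/dev/null; python3 -c "
from h import *
s=bot.state();print(s['time'],s['tcp_pos'],Ro.from_quat(s['eef_rot']).as_matrix()[:,2],s['q'])"; done
```

```text
3.0 [ 0.443  -0.281   0.2753] [ 0.0241 -0.0226 -0.9995] [ 0.9165  0.4585 -0.4944  1.9814  0.329   0.7452 -1.5046]
3.125 [ 0.4432 -0.2812  0.2758] [ 0.0249 -0.0232 -0.9994] [ 0.9166  0.4577 -0.4947  1.9808  0.3288  0.7455 -1.5044]
3.25 [ 0.4434 -0.2812  0.2761] [ 0.0253 -0.0235 -0.9994] [ 0.9166  0.4574 -0.4947  1.9806  0.3286  0.7456 -1.5043]
```

```bash
python3 -m crank '[{"tx":-0.6,"ty":0.5,"tz":2.0,"turn":0,"hand":-0.1},{"tx":0,"ty":0,"tz":0,"turn":0,"hand":-0.1}]'; python3 -c "
from h import *
gp([.4435,-.2787,.061],np.radians(-98.2))"
```

```text
time: 3.5
tcp_pos: [0.4401, -0.275, 0.256]
eef_rot: [-0.648, 0.762, -0.018, 0.002]
contact_force: [0.0, 0.7, 0.1]
width: 0.0505
t 3.5 grasp [ 0.4442 -0.2788  0.0971] F [0.0368 0.7194 0.0801] w 0.050530184113704614
tool cm [-0.0716  0.177   3.6055] tilt [ 0.026  -0.0241 -0.9994] yaw -1.732128179949889
turn -0.018214854491457544
```

```bash
python3 -m crank '[{"tx":-0.07,"ty":0.17,"tz":2.0,"turn":0,"hand":-0.1},{"tx":0,"ty":0,"tz":1.6,"turn":0,"hand":-0.1},{"tx":0,"ty":0,"tz":0,"turn":0,"hand":-0.1}]'; python3 -c "
from h import *
gp([.4435,-.2787,.061],np.radians(-98.2))"
```

```text
time: 3.88
tcp_pos: [0.4409, -0.276, 0.2208]
eef_rot: [-0.648, 0.762, -0.019, 0.002]
contact_force: [1.0, -1.6, -0.7]
width: 0.0505
t 3.88 grasp [ 0.4455 -0.2802  0.0619] F [ 0.9836 -1.6096 -0.7406] w 0.050526752067729025
tool cm [-0.1164  0.2229  0.0794] tilt [ 0.0288 -0.0261 -0.9992] yaw -1.7322871630391543
turn -0.01837383758072275
```

```bash
python3 -m crank '[{"tx":-0.1,"ty":0.2,"tz":0.05,"turn":0,"hand":-0.1},{"tx":0,"ty":0,"tz":0,"turn":0,"hand":1},{"tx":0,"ty":0,"tz":0,"turn":0,"hand":1},{"tx":0,"ty":0,"tz":0,"turn":0,"hand":1},{"tx":0,"ty":0,"tz":0,"turn":0,"hand":1},{"tx":0,"ty":0,"tz":0,"turn":0,"hand":1}]' 20
python3 - <<'E'
from h import *
gp([.4435,-.2787,.061],np.radians(-98.2))
im=eyes.capture("side")
cv2.imwrite("pics/g.png",cv2.resize(im[205:325,190:310],None,fx=5,fy=5,interpolation=2))
E
```

```text
time: 4.62
tcp_pos: [0.44, -0.2752, 0.2221]
eef_rot: [-0.648, 0.762, -0.021, 0.003]
contact_force: [0.2, -0.4, -0.4]
width: 0.0261
t 4.62 grasp [ 0.445  -0.2797  0.0633] F [ 0.1623 -0.3634 -0.3828] w 0.026111844377510317
tool cm [-0.0751  0.1737  0.22  ] tilt [ 0.0314 -0.028  -0.9991] yaw -1.7324130897070766
turn -0.01849976424864508
```

View pics/g.png

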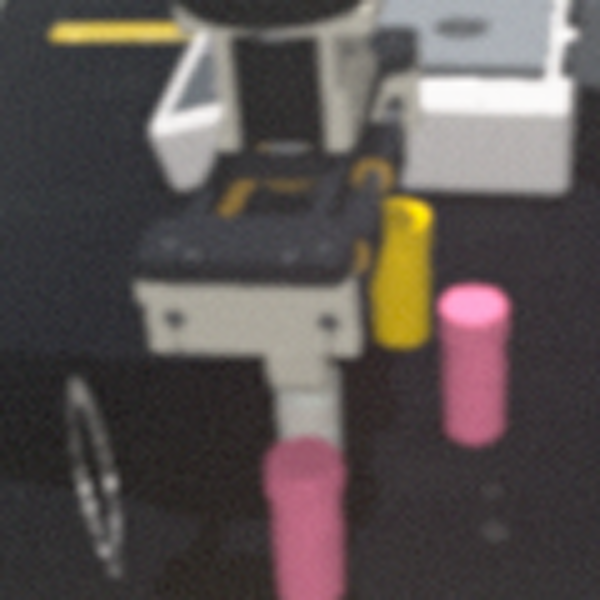

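```bash
python3 -m crank '[{"tx":0,"ty":0,"tz":-2,"turn":0,"hand":1},{"tx":0,"ty":0,"tz":-4,"turn":0,"hand":1},{"tx":0,"ty":0,"tz":-4,"turn":0,"hand":1},{"tx":0,"ty":0,"tz":-2,"turn":0,"hand":1},{"tx":0,"ty":0,"tz":0,"turn":0,"hand":1}]' 20; python3 -c "
from h import *
gp([.5216,-.0111,.16],np.radians(-98.2))"
```

```text
time: 5.3
tcp_pos: [0.4358, -0.2715, 0.3445]
eef_rot: [-0.648, 0.761, -0.02, 0.003]
contact_force: [0.3, -0.6, -0.1]
width: 0.026
t 5.3 grasp [ 0.4405 -0.2757  0.1856] F [ 0.2712 -0.5698 -0.1257] w 0.025967519307704898
tool cm [-27.4672  -3.6923   2.0963] tilt [ 0.0293 -0.0264 -0.9992] yaw -1.7320075634554164
turn -0.01809423799698484
```

```bash
python3 -m crank '[{"tx":-3,"ty":-0.5,"tz":0,"turn":0,"hand":1},{"tx":-5,"ty":-0.7,"tz":0,"turn":0,"hand":1},{"tx":-5,"ty":-0.7,"tz":0,"turn":0,"hand":1},{"tx":-5,"ty":-0.7,"tz":0,"turn":0,"hand":1},{"tx":-5,"ty":-0.7,"tz":0,"turn":0,"hand":1},{"tx":-2,"ty":-0.3,"tz":0,"turn":0,"hand":1},{"tx":0,"ty":0,"tz":0,"turn":0,"hand":1}]' 20
python3 - <<'E'
from h import *
gp([.5216,-.0111,.15],np.radians(-98.2))
im=eyes.capture("side")
cv2.imwrite("pics/h.png",cv2.resize(im[120:260,210:350],None,fx=4.2,fy=4.2,interpolation=2))
E
```

```text
time: 6.18
tcp_pos: [0.5113, -0.025, 0.3317]
eef_rot: [-0.646, 0.763, -0.015, 0.0]
contact_force: [-0.4, -1.0, -0.9]
width: 0.0264
t 6.17 grasp [ 0.5145 -0.0287  0.1728] F [-0.3799 -0.9636 -0.9188] w 0.026362630236197025
tool cm [-1.8943 -0.3565  2.2545] tilt [ 0.0202 -0.0231 -0.9995] yaw -1.7356822751938685
turn -0.02176894973543697
```

View pics/h.png

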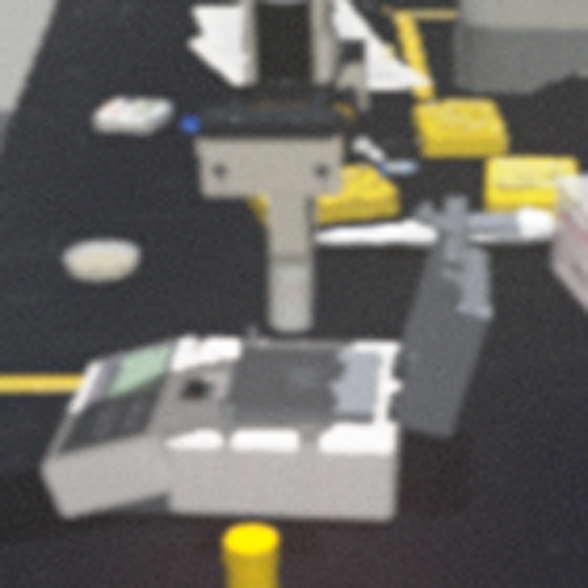

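```bash
python3 -m crank '[{"tx":-1.9,"ty":-0.35,"tz":1,"turn":-0.02,"hand":1},{"tx":0,"ty":0,"tz":1,"turn":0,"hand":1},{"tx":0,"ty":0,"tz":0,"turn":0,"hand":1},{"tx":0,"ty":0,"tz":0,"turn":0,"hand":1}]' 20
python3 - <<'E'
from h import *
gp([.5216,-.0111,.135],np.radians(-98.2))
eyes.capture("side")
im=eyes.capture("side");cv2.imwrite("pics/i.png",cv2.resize(im[165:240,240:320],None,fx=7,fy=7,interpolation=2))
w=np.array([.5205,-.0111,.064]);print("well pred",proj("side",w), "vial bottom if centred",proj("side",[.5205,-.0111,.0717]))
gp([.5216,-.0111,.135])
E
```

```text
time: 6.72
tcp_pos: [0.5164, -0.0151, 0.3086]
eef_rot: [-0.65, 0.76, -0.015, -0.003]
contact_force: [-0.6, -0.5, 0.0]
width: 0.0262
t 6.72 grasp [ 0.5188 -0.0194  0.1497] F [-0.6267 -0.5046  0.0273] w 0.02615798891360117
tool cm [-0.901  -0.1208  1.4464] tilt [ 0.0148 -0.027  -0.9995] yaw -1.7256987980710057
turn -0.011785472612574122
well pred [281.5439 209.7035] vial bottom if centred [281.502  207.0663]
t 6.83 grasp [ 0.5189 -0.0193  0.1498] F [ 0.5289 -0.556  -0.6344] w 0.026387218052155437
tool cm [-0.8838 -0.1094  1.4655] tilt [ 0.0152 -0.0271 -0.9995] yaw -1.7254870791383443
```

View pics/i.png

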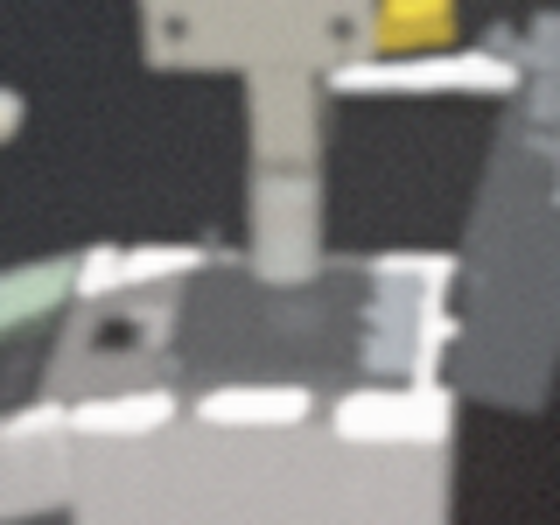

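```bash
python3 -m crank '[{"tx":-0.9,"ty":-0.15,"tz":0.5,"turn":0,"hand":1},{"tx":0,"ty":0,"tz":0,"turn":0,"hand":1},{"tx":0,"ty":0,"tz":0,"turn":0,"hand":1}]' 20
python3 - <<'E'
from h import *
gp([.522,-.0111,.13])
E
```

```text
time: 7.2
tcp_pos: [0.5199, -0.0061, 0.3039]
eef_rot: [-0.65, 0.76, -0.016, -0.003]
contact_force: [1.0, 0.3, -0.5]
width: 0.0265
t 7.2 grasp [ 0.5225 -0.0104  0.1449] F [ 0.9638  0.3118 -0.4506] w 0.026468796586922076
tool cm [0.0394 0.0708 1.4945] tilt [ 0.0165 -0.0273 -0.9995] yaw -1.7260213222270984
```

```bash
python3 -m crank '[{"tx":0.04,"ty":0.05,"tz":1.2,"turn":0,"hand":1},{"tx":0,"ty":0,"tz":0.3,"turn":0,"hand":1},{"tx":0,"ty":0,"tz":0.3,"turn":0,"hand":1},{"tx":0,"ty":0,"tz":0.3,"turn":0,"hand":1}]' 20
python3 - <<'E'
from h import *
gp([.522,-.0111,.0876])
E
```

```text
time: 7.7
tcp_pos: [0.5196, -0.0071, 0.2813]
eef_rot: [-0.65, 0.76, -0.016, -0.003]
contact_force: [0.6, 0.2, -0.5]
width: 0.0266
t 7.7 grasp [ 0.5222 -0.0114  0.1224] F [ 0.5748  0.1924 -0.5207] w 0.026604033663755095
tool cm [-0.1157  0.0916  3.4771] tilt [ 0.0163 -0.0275 -0.9995] yaw -1.7259355230648292
```

```bash
python3 -m crank '[{"tx":-0.03,"ty":0.03,"tz":0.6,"turn":0,"hand":1},{"tx":-0.02,"ty":0.02,"tz":0.6,"turn":0,"hand":1},{"tx":-0.02,"ty":0.02,"tz":0.6,"turn":0,"hand":1}]' 20
python3 - <<'E'
from h import *
gp([.522,-.0111,.0876])
E
```

```text
time: 8.07
tcp_pos: [0.5194, -0.0068, 0.2623]
eef_rot: [-0.65, 0.76, -0.016, -0.003]
contact_force: [-0.3, 0.0, -1.0]
width: 0.0261
t 8.07 grasp [ 0.5221 -0.0112  0.1034] F [-0.2864  0.0338 -0.9956] w 0.02613659939901907
tool cm [-0.0454  0.0438  1.577 ] tilt [ 0.0168 -0.0274 -0.9995] yaw -1.7261738796925656
```

```bash
python3 -m crank '[{"tx":-0.02,"ty":0.02,"tz":0.6,"turn":0,"hand":1},{"tx":-0.02,"ty":0.02,"tz":0.5,"turn":0,"hand":1},{"tx":0,"ty":0,"tz":0.25,"turn":0,"hand":1}]' 20
python3 - <<'E'
from h import *
gp([.522,-.0111,.0876])
E
```

```text
time: 8.45
tcp_pos: [0.5192, -0.0067, 0.2474]
eef_rot: [-0.65, 0.76, -0.016, -0.003]
contact_force: [0.5, 0.1, 1.2]
width: 0.0265
t 8.45 grasp [ 0.5217 -0.0111  0.0885] F [0.4908 0.1278 1.2119] w 0.02648919213891505
tool cm [-0.0019 -0.026   0.0875] tilt [ 0.0161 -0.0274 -0.9995] yaw -1.7260394247712212
```

```bash
python3 -m crank '[{"tx":0,"ty":0,"tz":0.15,"turn":0,"hand":1},{"tx":0,"ty":0,"tz":0.15,"turn":0,"hand":1}]' 20
python3 - <<'E'
from h import *
gp([.522,-.0111,.0873])
E
```

```text
time: 8.7
tcp_pos: [0.5201, -0.0066, 0.2459]
eef_rot: [-0.65, 0.76, -0.017, -0.002]
contact_force: [-3.4, -0.5, 21.5]
width: 0.0263
t 8.7 grasp [ 0.523  -0.0111  0.087 ] F [-3.3544 -0.5451 21.4787] w 0.026260062587627475
tool cm [ 0.0134  0.0999 -0.0366] tilt [ 0.0181 -0.0284 -0.9994] yaw -1.7260178790615428
```

```bash
python3 -m crank '[{"tx":0,"ty":0,"tz":-0.05,"turn":0,"hand":0.1},{"tx":0,"ty":0,"tz":0,"turn":0,"hand":0.1},{"tx":0,"ty":0,"tz":0,"turn":0,"hand":0.1},{"tx":0,"ty":0,"tz":0,"turn":0,"hand":0.1}]' 20
python3 - <<'E'
from h import *
gp([.522,-.0111,.0873])
E
```

```text
time: 9.2
tcp_pos: [0.5205, -0.0066, 0.247]
eef_rot: [-0.65, 0.76, -0.017, -0.002]
contact_force: [-0.7, -0.7, -0.0]
width: 0.0414
t 9.2 grasp [ 0.5236 -0.0112  0.0881] F [-0.6973 -0.7477 -0.0415] w 0.04137059013772696
tool cm [0.0164 0.1634 0.0754] tilt [ 0.0196 -0.0287 -0.9994] yaw -1.7260259537289426
```

```bash
python3 -m crank '[{"tx":0,"ty":0,"tz":-2,"turn":0,"hand":0.1},{"tx":0,"ty":0,"tz":-4,"turn":0,"hand":0.1},{"tx":0,"ty":0,"tz":-5,"turn":0,"hand":1},{"tx":0,"ty":0,"tz":-4.5,"turn":0,"hand":1},{"tx":0,"ty":0,"tz":0,"turn":0,"hand":1}]' 20
python3 - <<'E'
from h import *
gp([.522,-.0111,.20],None,.178)
im=eyes.capture("side");top=eyes.capture("top")
cv2.imwrite("pics/j.png",cv2.resize(im[155:245,250:350],None,fx=6,fy=6,interpolation=2))
E
```

```text
time: 9.82
tcp_pos: [0.5172, -0.0009, 0.4111]
eef_rot: [-0.651, 0.759, -0.017, -0.001]
contact_force: [-0.6, 0.5, -0.5]
width: 0.0159
t 9.82 grasp [ 0.5209 -0.0058  0.2332] F [-0.6493  0.4965 -0.5112] w 0.015884561904934046
tool cm [ 0.4258 -0.1037  3.331 ] tilt [ 0.0208 -0.0279 -0.9994] yaw -1.7238796491375983
```

View pics/j.png

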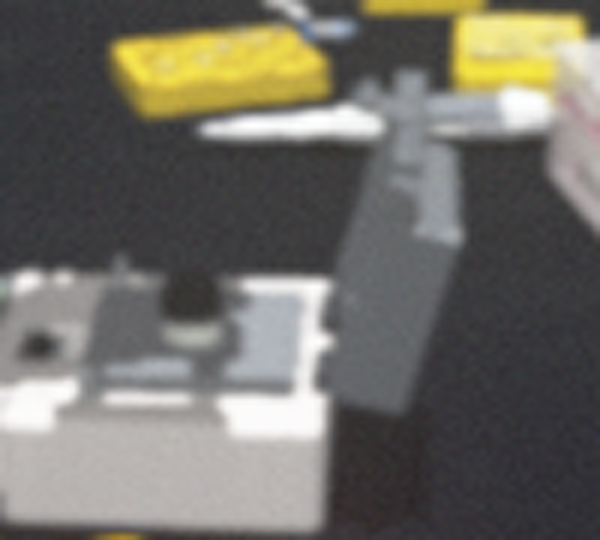

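```bash
cat >> h.py <<'E'
yw=np.radians(-8.2);FX=np.array([np.cos(yw),np.sin(yw),0]);FY=np.array([-FX[1],FX[0],0]);Z=np.array([0,0,1.])
W=np.array([.5205,-.0111,.064]);H=W+.058*FX-.003*Z
def lid(th,a,b,y=0): # a along the lid from hinge, b normal
    f=a*np.cos(th)-b*np.sin(th);u=a*np.sin(th)+b*np.cos(th);return H-FX*f+Z*u+FY*y
E
python3 - <<'E'
from h import *
print(H)
for th in(1.6,1.7,1.8,1.85):
    print(th,[ (6*(proj("side",lid(th,a/1e3,b/1e3,y/1e3))-[250,155])).round() for a,b,y in((83,35,-52),(83,35,52),(0,35,-52),(113,12,0))],lid(th,.102,.012),lid(th,.083,.035))
E
```

```text
[ 0.5779 -0.0194  0.061 ]
1.6 [array([412., 214.]), array([413., 121.]), array([401., 398.]), array([361.,  96.])] [ 0.5927 -0.0215  0.1626] [ 0.6149 -0.0247  0.1429]
1.7 [array([432., 224.]), array([431., 131.]), array([400., 405.]), array([388., 101.])] [ 0.6027 -0.0229  0.1606] [ 0.6228 -0.0258  0.1388]
1.8 [array([450., 236.]), array([448., 141.]), array([398., 412.]), array([414., 109.])] [ 0.6124 -0.0243  0.1576] [ 0.6303 -0.0269  0.1339]
1.85 [array([459., 242.]), array([455., 147.]), array([397., 416.]), array([427., 113.])] [ 0.6171 -0.025   0.1557] [ 0.6338 -0.0274  0.1311]
```

```bash
python3 -c "
from h import *
gp([.637,-.0276,.205],np.radians(-98.2),.178)"; python3 -m crank '[{"tx":0,"ty":-3.5,"tz":0,"turn":0,"hand":1},{"tx":0.2,"ty":-4,"tz":0,"turn":0,"hand":1},{"tx":0.2,"ty":-3.8,"tz":0.5,"turn":0,"hand":1},{"tx":0,"ty":0,"tz":0.5,"turn":0,"hand":1},{"tx":0,"ty":0,"tz":0,"turn":0,"hand":1}]' 20; python3 -c "
from h import *
gp([.637,-.0276,.146],np.radians(-98.2),.178)"
```

```text
t 9.93 grasp [ 0.5185 -0.0065  0.2295] F [ 0.0611 -0.1798 -0.5569] w 0.00810383203944133
tool cm [  0.2122 -11.9848   2.6755] tilt [ 0.0145 -0.0277 -0.9995] yaw -1.7241930928807123
turn -0.010279767422280761
time: 10.55
tcp_pos: [0.6263, -0.0237, 0.3916]
eef_rot: [-0.651, 0.759, -0.011, -0.009]
contact_force: [0.0, -1.0, 0.1]
width: 0.0006
t 10.55 grasp [ 0.6263 -0.0287  0.2137] F [ 0.045  -0.9857  0.137 ] w 0.0006363774097270227
tool cm [-0.4572 -1.0161  6.7619] tilt [-0.     -0.0278 -0.9996] yaw -1.7224553588183387
turn -0.008542033359907109
```

```bash
python3 -m crank '[{"tx":-0.1,"ty":-1.2,"tz":0,"turn":0,"hand":1},{"tx":-0.1,"ty":0,"tz":2.5,"turn":0,"hand":1},{"tx":-0.1,"ty":0,"tz":2.5,"turn":0,"hand":1},{"tx":0,"ty":0,"tz":1,"turn":0,"hand":1},{"tx":0,"ty":0,"tz":0,"turn":0,"hand":1}]' 20
python3 - <<'E'
from h import *
gp([.637,-.0276,.146],None,.178)
im=eyes.capture("side")
cv2.imwrite("pics/k.png",cv2.resize(im[125:245,250:370],None,fx=5,fy=5,interpolation=2))
E
```

```text
time: 11.18
tcp_pos: [0.6387, -0.0235, 0.3317]
eef_rot: [-0.652, 0.758, -0.011, -0.009]
contact_force: [-0.4, -1.4, -0.1]
width: 0.0007
t 11.18 grasp [ 0.639  -0.0286  0.1538] F [-0.3754 -1.4423 -0.057 ] w 0.0007215277760344258
tool cm [-0.0932  0.2159  0.7775] tilt [ 0.0014 -0.029  -0.9996] yaw -1.7206955320143573
```

View pics/k.png

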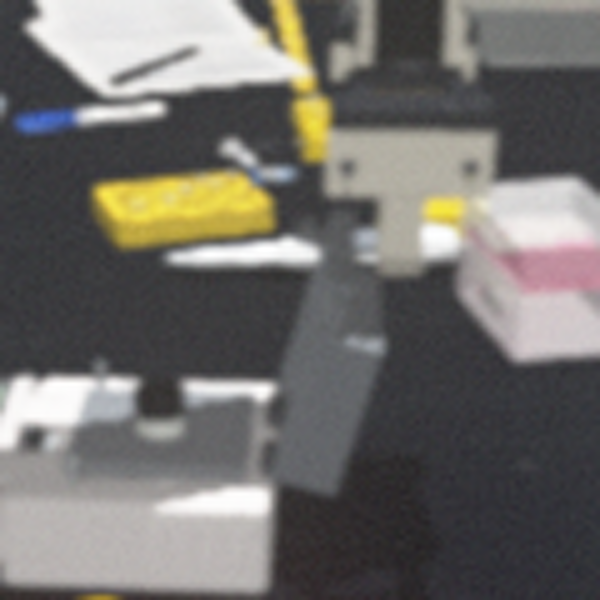

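```bash
python3 - <<'E'
from h import *
for th in(1.5,1.3,1.1,.9,.7,.5,.3,.15,.05,0): print(th,lid(th,.106,.012)+FX*.0095)
E
python3 -m crank '[{"tx":-0.1,"ty":0.3,"tz":0.5,"turn":0,"hand":1},{"tx":0.1,"ty":1,"tz":0,"turn":0,"hand":1},{"tx":0.1,"ty":1.5,"tz":0,"turn":0,"hand":1},{"tx":0,"ty":1.5,"tz":0,"turn":0,"hand":1},{"tx":0,"ty":0,"tz":0,"turn":0,"hand":1}]' 20; python3 -c "
from h import *
gp([.5733,-.0187,.146],None,.178)"
```

```text
1.5 [ 0.5917 -0.0214  0.1676]
1.3 [ 0.5707 -0.0183  0.1663]
1.1 [ 0.5503 -0.0154  0.1609]
0.9 [ 0.5314 -0.0127  0.1515]
0.7 [ 0.5147 -0.0103  0.1385]
0.5 [ 0.5009 -0.0083  0.1224]
0.3 [ 0.4906 -0.0068  0.1038]
0.15 [ 0.4853 -0.006   0.0887]
0.05 [ 0.4831 -0.0057  0.0783]
0 [ 0.4824 -0.0056  0.073 ]
time: 11.85
tcp_pos: [0.5953, -0.0175, 0.3308]
eef_rot: [-0.652, 0.758, -0.015, -0.006]
contact_force: [0.2, 0.4, 0.1]
width: 0.0009
t 11.85 grasp [ 0.5971 -0.0228  0.1529] F [0.1719 0.4159 0.0933] w 0.0008508489169665761
tool cm [-0.0711  2.4229  0.656 ] tilt [ 0.0103 -0.0299 -0.9995] yaw -1.7206769499189067
```

```bash
python3 -m crank '[{"tx":0,"ty":1.5,"tz":-0.3,"turn":0,"hand":1},{"tx":0,"ty":1.5,"tz":-0.3,"turn":0,"hand":1},{"tx":0,"ty":1.5,"tz":-0.2,"turn":0,"hand":1},{"tx":0,"ty":0,"tz":0,"turn":0,"hand":1}]' 20; python3 -c "
from h import *
gp([.5314,-.0127,.1515],None,.178)"
```

```text
time: 12.35
tcp_pos: [0.5478, -0.0101, 0.3393]
eef_rot: [-0.652, 0.758, -0.015, -0.006]
contact_force: [-0.1, -1.2, 0.8]
width: 0.0004
t 12.35 grasp [ 0.5499 -0.0155  0.1614] F [-0.1043 -1.2173  0.7512] w 0.0004270611483592564
tool cm [-0.0258  1.8835  0.9617] tilt [ 0.0117 -0.0304 -0.9995] yaw -1.7207812737212198
```

Exactly on the arc, so I'll continue down it.

```bash
python3 -m crank '[{"tx":0,"ty":0.95,"tz":0.4,"turn":0,"hand":1},{"tx":0,"ty":0.95,"tz":0.55,"turn":0,"hand":1},{"tx":0,"ty":0.85,"tz":0.6,"turn":0,"hand":1},{"tx":0,"ty":0.85,"tz":0.7,"turn":0,"hand":1}]' 20; python3 -c "
from h import *
gp([.5009,-.0083,.1224],None,.178)"
```

```text
time: 12.85
tcp_pos: [0.511, -0.0051, 0.3151]
eef_rot: [-0.652, 0.758, -0.016, -0.005]
contact_force: [0.2, -0.2, 1.2]
width: -0.0
t 12.85 grasp [ 0.5132 -0.0104  0.1372] F [ 0.2368 -0.2479  1.1919] w -2.3006006728431237e-05
tool cm [-0.0663  1.2775  1.4525] tilt [ 0.0129 -0.0299 -0.9995] yaw -1.7212795784900938
```

```bash
python3 -m crank '[{"tx":0,"ty":0.65,"tz":0.7,"turn":0,"hand":1},{"tx":0,"ty":0.65,"tz":0.75,"turn":0,"hand":1},{"tx":0,"ty":0.5,"tz":0.85,"turn":0,"hand":1},{"tx":0,"ty":0.5,"tz":0.9,"turn":0,"hand":1}]' 20; python3 -c "
from h import *
gp([.4853,-.006,.0897],None,.178)"
```

```text
time: 13.35
tcp_pos: [0.4867, -0.0024, 0.2801]
eef_rot: [-0.652, 0.758, -0.015, -0.005]
contact_force: [0.6, -0.3, -0.1]
width: 0.0006
t 13.35 grasp [ 0.4888 -0.0077  0.1022] F [ 0.582  -0.2725 -0.0734] w 0.0006408282700026114
tool cm [-0.1476  0.3939  1.2358] tilt [ 0.0121 -0.0297 -0.9995] yaw -1.7211708534564536
```

```bash
python3 -m crank '[{"tx":-0.1,"ty":0.25,"tz":0.5,"turn":0,"hand":1},{"tx":0,"ty":0.15,"tz":0.4,"turn":0,"hand":1},{"tx":0,"ty":0.05,"tz":0.15,"turn":0,"hand":1}]' 20; python3 -c "
from h import *
gp([.484,-.006,.08],None,.178)"
```

```text
time: 13.72
tcp_pos: [0.4818, -0.001, 0.2679]
eef_rot: [-0.652, 0.758, -0.015, -0.006]
contact_force: [-0.3, 0.1, 0.6]
width: 0.0003
t 13.72 grasp [ 0.4837 -0.0063  0.09  ] F [-0.3302  0.0854  0.6363] w 0.0002507048673571622
tool cm [-0.0622 -0.0125  1.0003] tilt [ 0.0105 -0.0296 -0.9995] yaw -1.72097506266899
```

```bash
for i in 1 2 3; do :; done; python3 -m crank '[{"tx":0,"ty":0,"tz":0.15,"turn":0,"hand":1},{"tx":0,"ty":0,"tz":0.1,"turn":0,"hand":1},{"tx":0,"ty":0,"tz":0.1,"turn":0,"hand":1}]'; python3 -c "
from h import *
gp([.484,-.006,.08],None,.178)"
```

```text
time: 14.1
tcp_pos: [0.4822, -0.0011, 0.2646]
eef_rot: [-0.652, 0.758, -0.015, -0.005]
contact_force: [-0.9, -0.2, 2.5]
width: 0.0004
t 14.1 grasp [ 0.4841 -0.0064  0.0867] F [-0.9313 -0.2256  2.5047] w 0.0004236955887827493
tool cm [-0.0519  0.0293  0.6647] tilt [ 0.0111 -0.0297 -0.9995] yaw -1.7211447605027634
```

```bash
python3 -m crank '[{"tx":0,"ty":0,"tz":0.08,"turn":0,"hand":1},{"tx":0,"ty":0,"tz":0.08,"turn":0,"hand":1}]'; python3 -c "
from h import *
gp([.484,-.006,.08],None,.178)"
```

```text
time: 14.35
tcp_pos: [0.4821, -0.0011, 0.2631]
eef_rot: [-0.652, 0.758, -0.015, -0.006]
contact_force: [-1.1, 0.6, 1.4]
width: 0.0004
t 14.35 grasp [ 0.484  -0.0064  0.0852] F [-1.1466  0.5762  1.391 ] w 0.000413485627644815
tool cm [-0.0531  0.0173  0.5138] tilt [ 0.0109 -0.0299 -0.9995] yaw -1.721181428728939
```

```bash
python3 -m crank '[{"tx":0,"ty":0,"tz":0.08,"turn":0,"hand":1},{"tx":0,"ty":0,"tz":0.08,"turn":0,"hand":1}]' | grep -E 'tcp|force'; python3 -m crank '[{"tx":0,"ty":0,"tz":0.08,"turn":0,"hand":1},{"tx":0,"ty":0,"tz":0.08,"turn":0,"hand":1}]'| grep -E 'tcp|force'; python3 -m crank '[{"tx":0,"ty":0,"tz":0.08,"turn":0,"hand":1}]'| grep -E 'tcp|force'
```

```text
tcp_pos: [0.4821, -0.001, 0.2614]
contact_force: [-1.4, -0.0, 1.7]
tcp_pos: [0.482, -0.0011, 0.2597]
contact_force: [-1.1, 0.4, 1.4]
tcp_pos: [0.482, -0.0011, 0.2588]
contact_force: [-2.5, 1.1, 2.6]
```

```bash
for k in 1; do python3 -m crank '[{"tx":0,"ty":0,"tz":0.07,"turn":0,"hand":1}]' | grep -E 'tcp|force'; python3 -m crank '[{"tx":0,"ty":0,"tz":0.07,"turn":0,"hand":1}]'| grep -E 'tcp|force'; python3 -m crank '[{"tx":0,"ty":0,"tz":0.07,"turn":0,"hand":1}]'| grep -E 'tcp|force'; python3 -m crank '[{"tx":0,"ty":0,"tz":0.07,"turn":0,"hand":1}]'| grep -E 'tcp|force'; done
```

```text
tcp_pos: [0.482, -0.0011, 0.2581]
contact_force: [-1.6, 1.9, 2.3]
tcp_pos: [0.4819, -0.0011, 0.2573]
contact_force: [-0.2, 1.0, 2.2]
tcp_pos: [0.4819, -0.0011, 0.2567]
contact_force: [-2.4, -0.0, 7.9]
tcp_pos: [0.4819, -0.001, 0.2563]
contact_force: [-3.0, -0.1, 8.4]
```

```bash
python3 -m crank '[{"tx":0,"ty":0,"tz":0.07,"turn":0,"hand":1}]' | grep -E 'tcp|force'; python3 -m crank '[{"tx":0,"ty":0,"tz":0.08,"turn":0,"hand":1}]'| grep -E 'tcp|force'; python3 -m crank '[{"tx":0,"ty":0,"tz":0.08,"turn":0,"hand":1}]'| grep -E 'tcp|force'
```

```text
tcp_pos: [0.4819, -0.0009, 0.2561]
contact_force: [-4.1, 0.9, 9.1]
tcp_pos: [0.4819, -0.0008, 0.2558]
contact_force: [-4.2, 0.3, 9.1]
tcp_pos: [0.4819, -0.0007, 0.2556]
contact_force: [-3.4, -0.0, 10.1]
```

```bash
python3 -m crank '[{"tx":0,"ty":0,"tz":0.09,"turn":0,"hand":1}]' | grep -E 'tcp|force'; python3 -m crank '[{"tx":0,"ty":0,"tz":0.09,"turn":0,"hand":1}]'| grep -E 'tcp|force'; python3 -m crank '[{"tx":0,"ty":0,"tz":0.09,"turn":0,"hand":1}]'| grep -E 'tcp|force'
```

```text
tcp_pos: [0.4818, -0.0006, 0.2552]
contact_force: [-4.2, 0.8, 8.8]
tcp_pos: [0.4818, -0.0005, 0.2548]
contact_force: [-3.2, 1.3, 8.9]
tcp_pos: [0.4817, -0.0004, 0.2544]
contact_force: [-3.4, 0.2, 8.7]
```

```bash
python3 -m crank '[{"tx":0,"ty":0.02,"tz":0.09,"turn":0,"hand":1}]' | grep -E 'tcp|force'; python3 -m crank '[{"tx":0,"ty":0.02,"tz":0.09,"turn":0,"hand":1}]'| grep -E 'tcp|force'; python3 -m crank '[{"tx":0,"ty":0.02,"tz":0.09,"turn":0,"hand":1}]'| grep -E 'tcp|force'
```

```text
tcp_pos: [0.4816, -0.0002, 0.2539]
contact_force: [-1.8, 1.0, 6.6]
tcp_pos: [0.4815, -0.0002, 0.2534]
contact_force: [-2.6, -0.0, 5.5]
tcp_pos: [0.4813, -0.0001, 0.2527]
contact_force: [-2.0, -0.2, 4.5]
```

```bash
python3 -m crank '[{"tx":0,"ty":0.02,"tz":0.07,"turn":0,"hand":1}]' | grep -E 'tcp|force'; python3 -m crank '[{"tx":0,"ty":0.02,"tz":0.07,"turn":0,"hand":1}]'| grep -E 'tcp|force'; python3 -m crank '[{"tx":0,"ty":0.02,"tz":0.07,"turn":0,"hand":1}]'| grep -E 'tcp|force'
```

```text
tcp_pos: [0.4812, -0.0001, 0.252]
contact_force: [-0.4, 1.0, 2.4]
tcp_pos: [0.481, -0.0001, 0.2512]
contact_force: [-0.3, -0.1, 0.6]
tcp_pos: [0.481, -0.0002, 0.2504]
contact_force: [-0.1, 0.5, 0.6]
```

```bash
python3 -m crank '[{"tx":0,"ty":0,"tz":0.06,"turn":0,"hand":1}]' | grep -E 'tcp|force'; python3 -m crank '[{"tx":0,"ty":0,"tz":0.06,"turn":0,"hand":1}]'| grep -E 'tcp|force'
```

```text
tcp_pos: [0.481, -0.0002, 0.2498]
contact_force: [-2.8, 0.7, 6.0]
tcp_pos: [0.4811, -0.0001, 0.2496]
contact_force: [-3.9, 0.5, 10.7]
```

The force peaked at 10 N, dropped at the click and rose again on the rubber stop. I'll stop pressing here, lift off and check.

```bash
python3 -m crank '[{"tx":0,"ty":0,"tz":-0.3,"turn":0,"hand":1},{"tx":0,"ty":0,"tz":-2,"turn":0,"hand":1},{"tx":0,"ty":0,"tz":-4,"turn":0,"hand":1},{"tx":0,"ty":0,"tz":-5,"turn":0,"hand":1},{"tx":0,"ty":4,"tz":-2,"turn":0,"hand":1},{"tx":0,"ty":5,"tz":0,"turn":0,"hand":1},{"tx":0,"ty":0,"tz":0,"turn":0,"hand":1},{"tx":0,"ty":0,"tz":0,"turn":0,"hand":1},{"tx":0,"ty":0,"tz":0,"turn":0,"hand":1}]'
python3 - <<'E'
from h import *
im=eyes.capture("side");t=eyes.capture("top")
for th in(0,.13):print(th,[(5*(proj("side",lid(th,a/1e3,b/1e3,y/1e3))-[220,160])).round() for a,b,y in((83,35,-52),(0,35,-52),(113,12,-52),(83,35,52))])
a=cv2.resize(im[160:280,220:360],None,fx=5,fy=5,interpolation=2)
cv2.imwrite("pics/l.png",a)
for n in("side","top"):
  for k in("dropper","dish"): print(n,k,[(round(r["score"],2),np.round(r["extent"],1)) for r in eyes.boxes_of(n,k)[:1]])
E
```

```text
time: 18.35
tcp_pos: [0.3905, 0.0177, 0.3853]
eef_rot: [-0.652, 0.758, -0.018, -0.006]
contact_force: [-0.3, 0.2, 0.3]
width: 0.0006
0 [array([247., 235.]), array([415., 239.]), array([189., 275.]), array([270., 153.])]
0.13 [array([257., 216.]), array([424., 240.]), array([193., 249.]), array([279., 135.])]
side dropper [(0.69, array([350.4, 286.6,  14.9,  32.7]))]
side dish [(0.54, array([233.5, 180.4,  15.8,   8.1]))]
top dropper [(0.67, array([392. , 168.1,  14.7,  16. ]))]
top dish [(0.92, array([151.3, 260.9,  23.7,  25.1]))]
```

View pics/l.png

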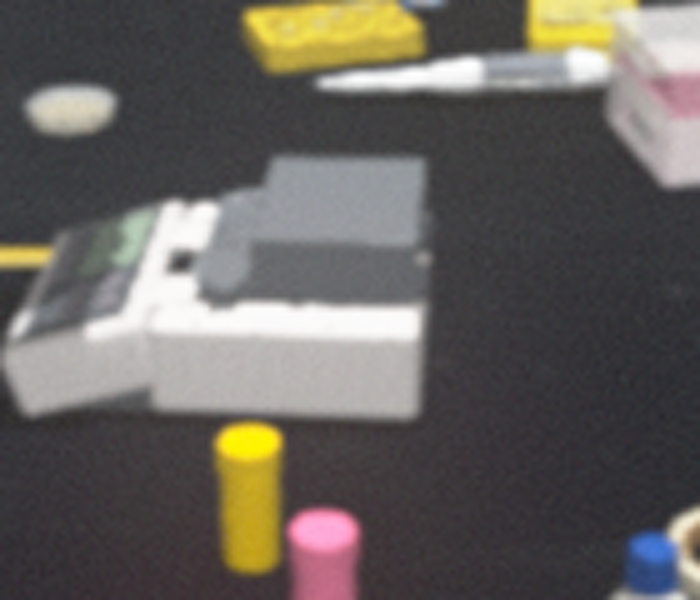

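```bash
python3 -c "
from cell import ticket
print(ticket.finish_job())"
```

```text
the job is handed in; nothing more can be done
None
```

The vial is seated in the sample well, the lid has clicked shut and stays shut by itself, and I handed the job in at about 18.5 s of the 69 s allowed. The hand-in reports no verdict.

- **Vial:** I gripped the black-capped white vial by its cap and lowered it into the well. It met the floor at the expected depth, with a brief 21.5 N wrist reading that was closer to the 25 N limit than I meant. After release, the picture showed it upright, with the cap and a thin band of glass above the deck. It is hidden under the lid now, so I could not check it again.
- **Lid:** I swung the lid over from behind and pressed the flange in steps of less than 1 mm. The vertical force peaked at about 10 N, dropped to 0.6 N at the click, then rose to 10.7 N on the rubber stop, where I stopped.
- **Last checks:** With the robot clear, the lid's top edge lay along the slope expected at lid angle 0, not the 0.13 rad of a lid that has not clicked. The dropper bottle and petri dish were detected within about 3 pixels of their starting places, which is detector noise.
- **Disagreements:** The two cameras differed by a few mm, so I moved from vial to well by the relative distance, on which they agreed within about 1 mm along the robot's x axis. The tool tilted by up to about 0.04 rad during the moves, and I allowed for that in the targets.

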